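# Drive the pump's spring pin home and hold its cover over the screw holes

## Robot

A 6-joint arm with a two-finger parallel gripper is mounted at the origin on the work surface. World frame = base frame: x ahead of the robot, y to its left, z up, the work surface at z = 0. Lengths are in m, angles in rad, forces in N, time in s.
With the tool pointing down it reaches from about 0.25 to 0.775 m from the base axis. Payload 4 kg.
Tool frame: the origin (TCP) lies midway between the tips of the shut fingers; the grasp point (between the pads) lies 19 mm behind it (robot.grasp_offset is the distance from the TCP to the grasp point, in m); z points along the fingers, y is the direction in which the jaws open and shut (so a half turn about z gives the same grasp; the last joint's range is limited). The gripper opens to 94 mm and grips with 3 to 60 N. Pads are 16 mm wide; open, the fingers measure 119 mm over their backs; the gripper's body (75 mm by 177 mm) begins 78 mm behind the grasp point.
Start: joints at [1.199, 0.087, 1.371, -0, 1.684, -0.103], TCP at [0.146, 0.53, 0.185] pointing down, gripper open.
Joint ranges: [-3.1, 3.1], [-0.76, 2.03], [0.27, 2.55], [-1.08, 4.22], [0.17, 2.65], [-2.57, 2.57]. Speed limits (rad/s): [2.79, 2.79, 3.14, 3.14, 3.14, 3.14].

## Interface

Orientations are given as [roll, pitch, yaw] about the fixed x, y, z axes, in that order (R = Rz(yaw) Ry(pitch) Rx(roll)).
In Python, from bench import status, viewer, order, robot gives the robot as it stands. The module is installed in compiled form; this text tells all that it offers.
- The arm moves only by the tool move_arm, never from a script. Its argument "targets" is a list of rows, each a list of 3 entries, a list of its own where there are three numbers: the shift along the tool's x, y, z in mm, then the turn, a rotation vector about the tool's x, y, z in degrees, then the opening, from -1 (shut) to 1 (fully open). A call has 1 to 20 rows; each row is the pose to reach, as a shift and turn from the pose commanded when the call began, along the tool's axes at that moment; what a row does not reach only later rows make up. A row lasts 1/8 s, in which the tool goes at most 62.5 mm and 10.7 degrees, less where a joint would pass 70% of its speed; a pose out of reach is approached as far as the arm can. A call with a gripper value outside its range is refused whole. The fingers move at their own pace and stop on an object; the grip force is fixed at half the most. Time passes only in rows, so rows that repeat a pose let the fingers close. It gives the time, the measured TCP pose, the force and the opening at its end, in the units of the state.
- status.get_obs(): the state, without advancing time (a new reading comes with each control period).
- viewer.snapshot(name): name is "side" or "top"; returns the picture (384x512x3 uint8, red, green, blue); there is no depth.
- viewer.camera_model(name): a dict with "K" (3x3 intrinsics, pixels), "xyz" and "attitude" of the camera in the world. Camera axes: x right, y up, looking along -z (the intrinsics and any distortion apply to the point x, -y, -z); pixel columns grow to the right and rows downward; lengths in m; the calibration is good to about 2 mm. A picture is of the moment at which its call begins. camera_model takes no time and is no camera call.
- order.close_job(): hands the job in, once; it reports no verdict.
The state is a dict: "time": time; "joint_positions": joint angles; "qvel": joint speeds; "joint_torque": joint torques, N m; "tool_pos": TCP position; "ee_rot": TCP orientation; "wrist_force": force on the tool from outside, world axes, zero at the start; "wrist_torque": the same for the moment, N m; "width": finger opening in m.
Only numpy, scipy, OpenCV 4.12 (cv2) and the standard library are available. Lean on these libraries where they do the work, as an engineer would, in place of code of your own. Each camera call takes 0.05 s, during which the arm holds its last target. There are 200 camera calls.

## Task

The red spring pin in the rim of the pump housing stands proud: knock it fully down, flush with the rim, using the mallet (keep the gripper itself off pin and housing), then stand the mallet back upright on its face in the middle of its rubber pad and let go of it. Then lift the yellow cover plate by its handle and hold it level about 2 cm above the housing, not touching it at any time, with all four holes centred over the threaded holes so that screws could be started; finish while still holding it there. Leave the bottle, jar and beaker alone.

Things in the scene. Friction and masses are not known exactly. Their poses are not given: they have to be found in the camera images.
- pin_top (a point): centre of the top end of the red spring (roll) pin, 9 mm diameter, that stands up out of the pump housing's rim at x = 0, y = +41 mm in the housing's frame. At first it stands 10 to 14 mm proud of the housing's top face; driven home it is flush with it
- pin (a joint): how far the pin is driven down, in m: 0 = 14 mm proud, 0.014 = flush (its stop). Stiff fit: it takes about 6 N (straight down) to move it and it stays where it is left
- housing: pump housing screwed to the bench: blue box 150 (x) x 110 (y) mm with an aluminium top face 60 mm above the origin (origin: centre of the underside), an open cavity 84 x 52 mm in the middle with two gears in it, a low grey foot 190 mm long along x and a brass hose port at the middle of each short end, reaching 97 mm from the centre. z up, x along its long side
- cover: loose yellow cover plate, 150 (x) x 110 (y) x 6 mm, about 0.2 to 0.4 kg, lying flat on the bench; origin: centre of its underside, z up, x along its long side. Four 14 mm holes near its corners, and a black bridge handle standing on its top. It fits the housing either way round (half a turn makes no difference)
- cover_grip (a point): centre of the cover's handle bar, 38 mm above the plate's underside. The bar is 90 mm long along the cover's x, 14 mm thick along y and 14 mm tall; the free gap between plate and bar is 25 mm, the legs are 64 mm apart
- pad: black rubber pad, 120 x 120 x 6 mm, fixed flat on the bench; origin: centre of its underside. The mallet's place
- mallet: mallet, about 0.42 kg: upright steel head with orange faces, 42 mm diameter, 80 mm tall, standing on its lower face in the middle of the pad; black handle level along the mallet's -x. Origin: centre of the lower striking face, z up along the head's axis. Stands steadily on its face when let go
- mallet_grip (a point): grip point on the mallet's handle, 50 mm from the head's axis towards the handle's end and 40 mm above the lower face. The handle is 18 mm wide (along mallet y), 24 mm tall, and ends 149 mm from the head's axis
- reagent: bystander: amber reagent bottle, 68 mm diameter, 150 mm tall; origin: centre of its foot
- jar: bystander: white jar with blue cap, 60 mm diameter, 80 mm tall; origin: centre of its foot
- beaker: bystander: glass beaker, 64 mm diameter, 75 mm tall; origin: centre of its foot
- thread0 (a point): mouth of a threaded hole (8 mm) in the housing's top face, at x = +60, y = +40 mm in the housing's frame
- hole0 (a point): centre of a hole (14 mm) in the cover, at its underside, at x = +60, y = +40 mm in the cover's frame
- thread1 (a point): mouth of a threaded hole (8 mm) in the housing's top face, at x = +60, y = -40 mm in the housing's frame
- hole1 (a point): centre of a hole (14 mm) in the cover, at its underside, at x = +60, y = -40 mm in the cover's frame
- thread2 (a point): mouth of a threaded hole (8 mm) in the housing's top face, at x = -60, y = -40 mm in the housing's frame
- hole2 (a point): centre of a hole (14 mm) in the cover, at its underside, at x = -60, y = -40 mm in the cover's frame
- thread3 (a point): mouth of a threaded hole (8 mm) in the housing's top face, at x = -60, y = +40 mm in the housing's frame
- hole3 (a point): centre of a hole (14 mm) in the cover, at its underside, at x = -60, y = +40 mm in the cover's frame
Things that resemble listed ones, but are neither listed nor needed, are in the scene too. There is more than one size of the mallet; the one meant has the size given above.

How it is judged:
By the outcome, as a careful person would: the job done as asked, in the order asked, and still so for the second after the job is handed in, while the arm keeps its last pose, push and grip.
It also fails if it takes over 72 s, if anything falls off the work surface, if the arm or the gripper's body presses on something with over 40 N, if the wrist force passes 120 N, or if a joint passes its speed limit or range.

## Working session

There is one attempt and no reset: what is moved stays moved. The work goes in short steps, Python scripts to look and compute and a tool call to move; the robot and the scene stay as the last step left them, time stands still between calls to the robot, and variables do not carry over. Pictures are saved under pics/ and viewed, about 8 in all and at most 12, crops included, and the job is handed in when it is done.

Besides the shell and the picture viewer there is one more tool, called after ">>>" as a command line: name --argument value ..., lists and objects as JSON in quotes. move_arm: Moves the arm, as the interface text tells. Its arguments: {"type":"object","properties":{"targets":{"type":"array"}},"required":["targets"]}

```bash
mkdir -p pics; cat > h.py <<'E'
import numpy as np, cv2
from scipy.spatial.transform import Rotation as R
from bench import status, viewer, order, robot
def snap(n,f):
    im=viewer.snapshot(n); cv2.imwrite('pics/'+f,im[:,:,::-1]); return im
def cam(n):
    c=viewer.camera_model(n); return c
def rot(a):
    a=np.array(a,float); return a if a.shape==(3,3) else (R.from_euler('xyz',a).as_matrix() if a.size==3 else R.from_quat(a).as_matrix())
def ray(n,uv):
    c=cam(n);K=np.array(c['K']);p=np.linalg.inv(K)@[uv[0],uv[1],1]
    return np.array(c['xyz']),rot(c['attitude'])@[p[0],-p[1],-p[2]]
def at(n,uv,z):
    o,d=ray(n,uv); return o+d*(z-o[2])/d[2]
def px(n,P):
    c=cam(n);q=rot(c['attitude']).T@(np.array(P)-c['xyz']);q=np.array(c['K'])@[q[0],-q[1],-q[2]];return q[:2]/q[2]
def crop(im,f,x0,y0,x1,y1,s):
    cv2.imwrite('pics/'+f,cv2.resize(im[y0:y1,x0:x1,::-1],None,fx=s,fy=s,interpolation=cv2.INTER_CUBIC))
E
python3 - <<'E'
from h import *
a=snap('top','t0.png');b=snap('side','s0.png')
cv2.imwrite('pics/both0.png',cv2.resize(np.vstack([a,b])[:,:,::-1],None,fx=.78,fy=.78))
for n in('top','side'):print(cam(n))
print(status.get_obs()); print([x for x in dir(robot) if x[0]!='_'])
E
```

```text
{'K': array([[394.20416829,   0.        , 253.44950614],
       [  0.        , 394.20416829, 189.55918218],
       [  0.        ,   0.        ,   1.        ]]), 'xyz': array([ 0.31885967, -0.04398724,  1.04655468]), 'attitude': array([ 0.20223873, -0.00606638, -1.5889236 ])}
{'K': array([[483.10174535,   0.        , 262.1411459 ],
       [  0.        , 483.10174535, 197.29260796],
       [  0.        ,   0.        ,   1.        ]]), 'xyz': array([-0.06985912, -1.02531197,  0.75965414]), 'attitude': array([ 1.03894341,  0.00313792, -0.51825092])}
{'time': 0.1, 'joint_positions': array([ 1.19888737e+00,  8.79147719e-02,  1.37208023e+00,  3.13942398e-06,
        1.68357002e+00, -1.03079584e-01]), 'qvel': array([-0.00025508, -0.00123526, -0.00257236,  0.0008399 , -0.00019613,
       -0.00057944]), 'joint_torque': array([ 1.68410847e-03, -3.41255021e+01, -3.03301227e+01,  7.19281984e-02,
        3.04826349e-02, -1.12386356e-04]), 'tool_pos': array([0.14588561, 0.529764  , 0.18391445]), 'ee_rot': array([-3.13963108e+00, -2.06054502e-04,  2.87276343e+00]), 'wrist_force': array([-0.26596909, -0.63010265, -0.10253785]), 'wrist_torque': array([0.0058066 , 0.06494488, 0.02230176]), 'width': 0.09385869792719889}
['IKError', 'grasp_offset']
```

View pics/t0.png

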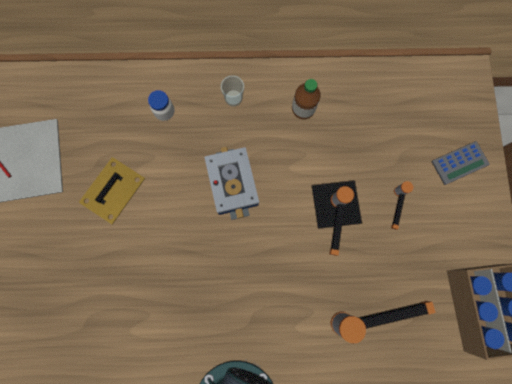

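View pics/s0.png

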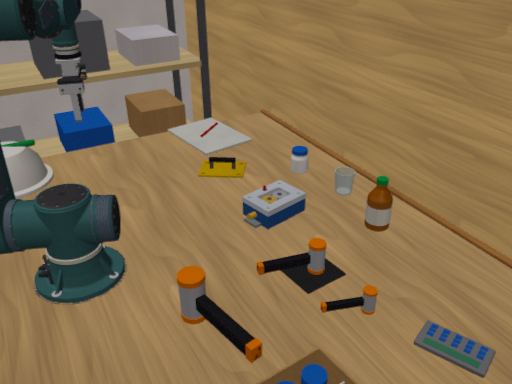

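The top view shows three mallet look-alikes, with heads at (344,195) on the pad, (405,188) small and (352,328) large. The housing is at (231,181), the cover at (113,190), and the bystanders are at (160,105), (233,90) and (306,98). By the description I choose the one on the pad; next I check its size in a close crop.

```bash
python3 - <<'E'
from h import *
a=cv2.imread('pics/t0.png')[:,:,::-1];b=cv2.imread('pics/s0.png')[:,:,::-1]
def cr(im,x0,y0,w,h,s):return cv2.resize(im[y0:y0+h,x0:x0+w],None,fx=s,fy=s,interpolation=cv2.INTER_CUBIC)
m=np.vstack([np.hstack([cr(a,75,145,80,90,5),cr(a,195,140,80,90,5)])[:, :800],
 ])
m=np.vstack([m[:300*0+450],np.zeros((0,800,3),np.uint8)])
cv2.imwrite('pics/c1.png',m[:,:,::-1])
m=np.hstack([cr(a,305,175,66,90,6),cr(b,250,230,100,135,4)])
cv2.imwrite('pics/c2.png',m[:,:,::-1]);print(m.shape)
for P in [(0,0,0),(.146,.53,.184)]:print(px('top',P),px('side',P))
for u in [(344,195),(352,328),(405,188)]:print(at('top',u,.086))
print(at('top',(231,181),.06),at('top',(113,190),.006))
E
```

```text
(540, 796, 3)
[235.17155403 404.24780805] [ 80.55173043 273.50379647]
[-28.68882088 362.01077978] [ 80.95700083 121.93767394]
[ 0.4980883  -0.27802751  0.086     ]
[ 0.18347865 -0.27640503  0.086     ]
[ 0.5132655  -0.43158775  0.086     ]
[0.54438872 0.00353797 0.06      ] [0.53723586 0.32334494 0.006     ]
```

View pics/c1.png

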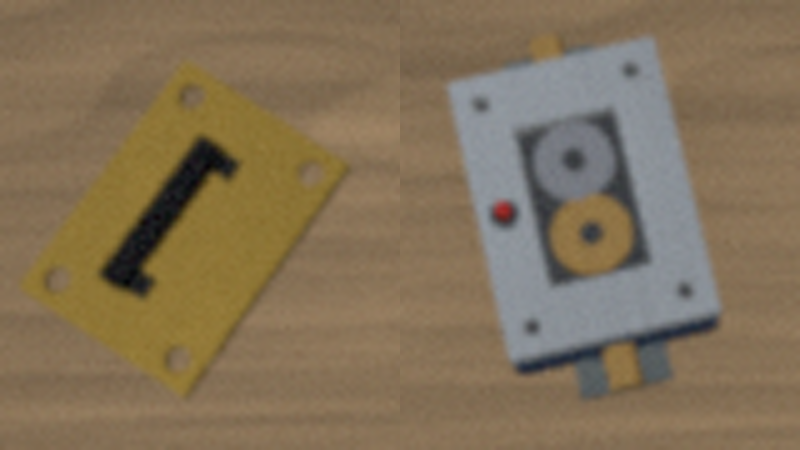

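View pics/c2.png

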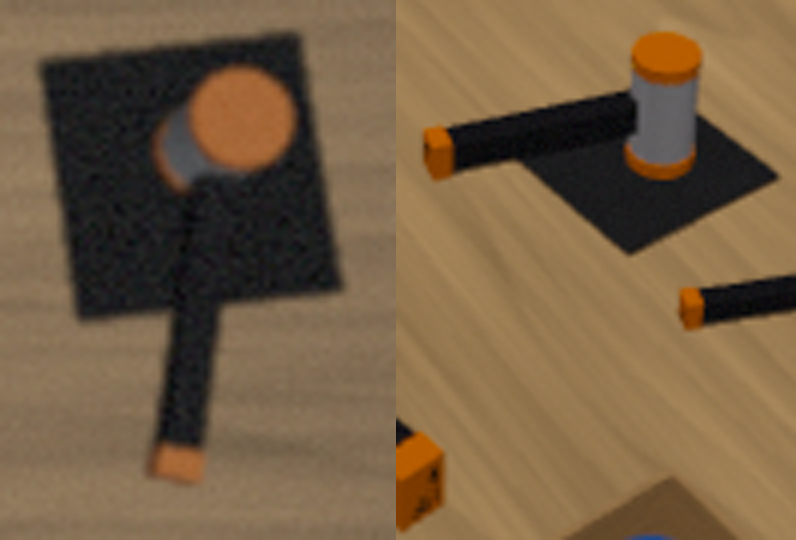

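The left crop shows the cover's holes at (191,96), (312,172), (178,358) and (58,280). The right crop shows the housing's threads at (481,104), (631,70), (685,290) and (532,327), with the red pin at (504,211). In the second crop, the mallet's top face is about 106/6 px across (≈43 mm, which matches), centred at (242,118). Its handle end is at (178,465), and the pad's corners are visible.

```bash
cat >> h.py <<'E'
def src(p,x0,y0,s): p=np.array(p,float); return (p+.5)/s-.5+[x0,y0]
def fit(model,pts):
    m=np.array(model);p=np.array(pts)[:,:2];mc=m.mean(0);pc=p.mean(0)
    a=m-mc;b=p-pc;th=np.arctan2((a[:,0]*b[:,1]-a[:,1]*b[:,0]).sum(),(a*b).sum())
    c,s=np.cos(th),np.sin(th);Rm=np.array([[c,-s],[s,c]]);t=pc-Rm@mc
    return t,th,np.linalg.norm(m@Rm.T+t-p,axis=1)
E
python3 - <<'E'
from h import *
T=lambda L,x0,y0,s,z:[at('top',src(p,x0,y0,s),z) for p in L]
sq=np.array([(60,40),(60,-40),(-60,-40),(-60,40)])/1000
h=T([(81,104),(231,70),(285,290),(132,327)],195,140,5,.060)
print('housing',*fit(sq,h)); print('pin',T([(104,211)],195,140,5,.071))
t,th,_=fit(sq,h);print('pin model',t+np.array([-np.sin(th),np.cos(th)])*.041)
c=T([(191,96),(312,172),(178,358),(58,280)],75,145,5,.006); print('cover',*fit(sq,c))
p=T([(40,62),(298,35),(342,290),(80,318)],305,175,6,.006);print('pad',*fit(np.array([(60,60),(60,-60),(-60,-60),(-60,60)])/1000,p))
m=T([(242,118)],305,175,6,.086)[0];e=T([(178,465)],305,175,6,.058)[0];d=(m-e)[:2];print('mallet',m,e,np.linalg.norm(d),np.arctan2(d[1],d[0]))
o,dd=ray('side',src((666,55),250-99,230,4));  print('side head',o+dd*(.086-o[2])/dd[2])
b=cv2.imread('pics/s0.png');print('side pin?',px('side',[*(t+np.array([-np.sin(th),np.cos(th)])*.041),.072]))
s=[src((x-396,y),250,230,4) for x,y in [(666,55),(661,165)]];print(at('side',s[0],.086))
E
```

```text
housing [0.54994964 0.0034459 ] 0.2197105162817193 [0.00023955 0.00014812 0.00015068 0.00024061]
pin [array([0.54045656, 0.0425491 , 0.071     ])]
pin model [0.54101381 0.04346028]
cover [0.53815125 0.32705134] -0.5801501119478283 [0.00016939 0.00051791 0.00059451 0.00041484]
pad [ 0.48961255 -0.27519161] 0.09524267127814529 [0.00165147 0.0026164  0.00180832 0.00287202]
mallet [ 0.4999449  -0.28043036  0.086     ] [ 0.35961948 -0.251337    0.058     ] 0.14330961833833947 -0.20443147218277108
side head [ 0.50159603 -0.28138916  0.086     ]
side pin? [263.30168559 186.45216438]
[ 0.50159603 -0.28138916  0.086     ]
```

```bash
python3 - <<'E'
from h import *
f=lambda p:(np.array(p)-[305,175]+.5)*6-.5
for z in(.086,.006):
  q=f(px('top',[.5,-.2805,z])); q2=(px('side',[.5,-.2805,z])-[250,230]+.5)*4-.5+[396,0];print(z,q,q2)
for p in [(778,176),(630,253),(522,162)]:print(at('side',src((p[0]-396,p[1]),250,230,4),.006))
for p in [(40,62),(298,35),(342,290),(80,318)]:print(at('top',src(p,305,175,6),.006))
E
```

```text
0.086 [242.15913804 117.86657306] [662.91209025  55.02604722]
0.006 [200.40970446 151.71584712] [655.88506906 161.33714391]
[ 0.55604124 -0.32883767  0.006     ]
[ 0.4393649 -0.3411512  0.006    ]
[ 0.42864025 -0.24017589  0.006     ]
[ 0.54224353 -0.21064756  0.006     ]
[ 0.55276062 -0.32794092  0.006     ]
[ 0.43690159 -0.33938029  0.006     ]
[ 0.42654445 -0.22279766  0.006     ]
```

```bash
cat >> h.py <<'E'
def plan(x,y,z,yaw,ref=None):
    o=status.get_obs(); Rt=rot(o['ee_rot']); p=np.array(o['tool_pos'])
    Rg=R.from_euler('xyz',[np.pi,0,yaw]).as_matrix()
    print('now',p.round(4),np.round(o['ee_rot'],4),'w',round(o['width'],4),'F',np.round(o['wrist_force'],1),'M',np.round(o['wrist_torque'],2),'t',o['time'])
    print('shift',(Rt.T@(np.array([x,y,z])-p)*1000).round(1),'turn',np.degrees(R.from_matrix(Rt.T@Rg).as_rotvec()).round(1))
E
python3 - <<'E'
from h import *
yaw=-.204+np.pi
d=np.array([np.cos(-.204),np.sin(-.204)]);g=np.array([.501,-.281])-.05*d;print(g)
plan(*g,.16,yaw)
E
```

```text
[ 0.4520368 -0.2708706]
now [0.1459 0.5298 0.1839] [-3.1396e+00 -2.0000e-04  2.8728e+00] w 0.0939 F [-0.3 -0.6 -0.1] M [0.01 0.06 0.02] t 0.1
shift [-507.8 -690.5   25.2] turn [-0.1 -0.  -3.7]
```

>>> move_arm --targets '[[[-508,-690,25],[0,0,-3.7],1],[[-508,-690,25],[0,0,-3.7],1],[[-508,-690,25],[0,0,-3.7],1],[[-508,-690,25],[0,0,-3.7],1],[[-508,-690,25],[0,0,-3.7],1],[[-508,-690,25],[0,0,-3.7],1],[[-508,-690,25],[0,0,-3.7],1],[[-508,-690,25],[0,0,-3.7],1],[[-508,-690,25],[0,0,-3.7],1],[[-508,-690,25],[0,0,-3.7],1],[[-508,-690,25],[0,0,-3.7],1],[[-508,-690,25],[0,0,-3.7],1],[[-508,-690,25],[0,0,-3.7],1],[[-508,-690,25],[0,0,-3.7],1],[[-508,-690,25],[0,0,-3.7],1],[[-508,-690,25],[0,0,-3.7],1],[[-508,-690,25],[0,0,-3.7],1],[[-508,-690,25],[0,0,-3.7],1]]'

```text
time: 2.35
tool_pos: [0.4526, -0.2688, 0.1605]
ee_rot: [-3.141, 0.001, 2.939]
wrist_force: [0.0, -0.0, -0.5]
width: 0.0937
```

```bash
python3 - <<'E'
from h import *
plan(.452,-.271,.027,-.204+np.pi)
E
```

```text
now [ 0.4526 -0.2688  0.1605] [-3.1414e+00  9.0000e-04  2.9388e+00] w 0.0937 F [ 0.  -0.  -0.5] M [-0.03 -0.03  0.02] t 2.35
shift [  0.3  -2.2 133.5] turn [-0.   0.1  0.1]
```

>>> move_arm --targets '[[[0,0,45],[0,0,0],1],[[0,0,90],[0,0,0],1],[[0,0,120],[0,0,0],1],[[0,0,133],[0,0,0],1],[[0,0,133],[0,0,0],1],[[0,0,133],[0,0,0],1]]'

```text
time: 3.1
tool_pos: [0.4538, -0.2706, 0.0288]
ee_rot: [-3.14, 0.003, 2.938]
wrist_force: [-0.1, 0.1, -0.1]
width: 0.0936
```

```bash
python3 - <<'E'
from h import *
a=snap('top','t1.png');b=snap('side','s1.png')
def cr(im,x0,y0,w,h,s):return cv2.resize(im[y0:y0+h,x0:x0+w],None,fx=s,fy=s,interpolation=cv2.INTER_CUBIC)
m=np.hstack([cr(a,290,160,90,120,4),cr(b,240,170,110,120,4)])
cv2.imwrite('pics/c3.png',m[:,:,::-1])
plan(.452,-.271,.027,-.204+np.pi)
E
```

```text
now [ 0.4537 -0.2707  0.0288] [-3.1402  0.0032  2.9375] w 0.0941 F [-0.1 -0.1 -0. ] M [-0.03  0.01  0.01] t 3.2
shift [ 1.6 -0.7  1.8] turn [-0.1  0.2 -0. ]
```

View pics/c3.png

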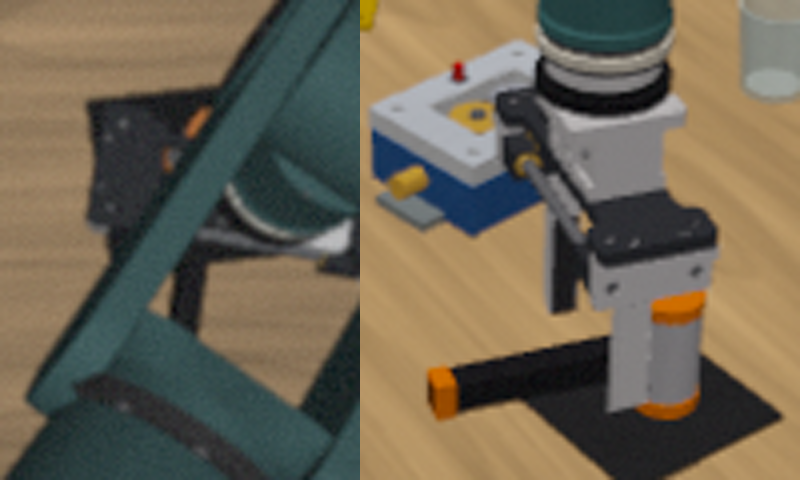

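The view shows the fingers either side of the handle, left finger at (560,275) and right finger at (628,350), next to the head and not touching. I close and lift.

>>> move_arm --targets '[[[0,0,0],[0,0,0],-1],[[0,0,0],[0,0,0],-1],[[0,0,0],[0,0,0],-1],[[0,0,0],[0,0,0],-1],[[0,0,0],[0,0,0],-1],[[0,0,0],[0,0,0],-1],[[0,0,0],[0,0,0],-1],[[0,0,0],[0,0,0],-1],[[0,0,0],[0,0,0],-1],[[0,0,0],[0,0,0],-1],[[0,0,-10],[0,0,0],-1],[[0,0,-40],[0,0,0],-1],[[0,0,-80],[0,0,0],-1],[[0,0,-100],[0,0,0],-1],[[0,0,-100],[0,0,0],-1],[[0,0,-100],[0,0,0],-1]]'

```text
time: 5.2
tool_pos: [0.4516, -0.2693, 0.1253]
ee_rot: [3.14, -0.003, 2.937]
wrist_force: [0.0, 0.4, -5.0]
width: 0.0178
```

```bash
python3 - <<'E'
from h import *
# mallet yaw -.204; head over pin; pin at ~.541,.0435
g=np.array([.541,.0435])-.05*np.array([np.cos(-.204),np.sin(-.204)]);print(g)
plan(*g,.13,-.204+np.pi)
E
```

```text
[0.4920368 0.0536294]
now [ 0.4516 -0.2693  0.1253] [ 3.1404e+00 -2.9000e-03  2.9372e+00] w 0.0178 F [ 0.   0.4 -5. ] M [0.02 0.15 0.03] t 5.2
shift [ 26.  324.4  -4.2] turn [ 0.1 -0.2 -0. ]
```

>>> move_arm --targets '[[[4,50,-5],[0,0,0],-1],[[8,110,-5],[0,0,0],-1],[[14,170,-5],[0,0,0],-1],[[20,230,-5],[0,0,0],-1],[[24,285,-5],[0,0,0],-1],[[26,315,-5],[0,0,0],-1],[[26,324,-5],[0,0,0],-1],[[26,324,-5],[0,0,0],-1],[[26,324,-5],[0,0,0],-1],[[26,324,-5],[0,0,0],-1]]'

```text
time: 6.45
tool_pos: [0.4928, 0.0515, 0.1319]
ee_rot: [-3.141, -0.0, 2.935]
wrist_force: [0.2, -0.6, -4.4]
width: 0.0177
```

```bash
python3 - <<'E'
from h import *
b=snap('side','s2.png'); crop(b,'c4.png',190,110,320,220,6)
plan(.492,.0536,.13,-.204+np.pi)
f=lambda P:(px('side',P)-[190,110]+.5)*6-.5
print(f([.541,.0435,.074]),f([.541,.0435,.105]),f([.541,.0435,.185]))
E
```

```text
now [0.4928 0.0516 0.132 ] [-3.1415  0.      2.9356] w 0.0176 F [-0.6  0.5 -4.4] M [ 0.03  0.21 -0.07] t 6.5
shift [1.2 1.7 2. ] turn [-0.   0.  -0.1]
[442.23692688 457.59180487] [442.11227155 401.22154484] [441.77719085 249.69505223]
```

View pics/c4.png

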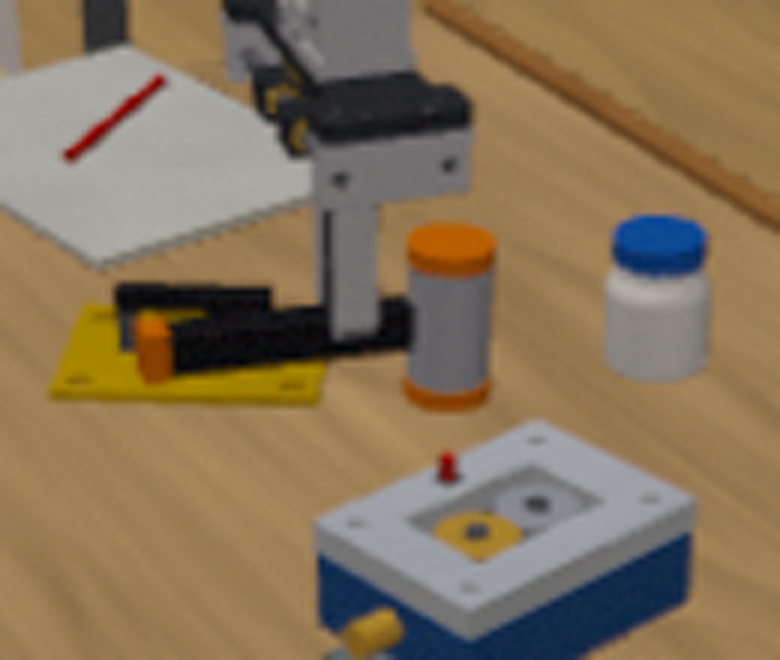

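The side view shows the mallet hanging level, with its lower face at (449,393) directly above the pin at (447,460), and the jar clear of it. I press down gradually.

>>> move_arm --targets '[[[0,0,12],[0,0,0],-1],[[0,0,26],[0,0,0],-1],[[0,0,34],[0,0,0],-1],[[0,0,37],[0,0,0],-1],[[0,0,39],[0,0,0],-1],[[0,0,41],[0,0,0],-1],[[0,0,43],[0,0,0],-1],[[0,0,45],[0,0,0],-1],[[0,0,46],[0,0,0],-1],[[0,0,47],[0,0,0],-1],[[0,0,47],[0,0,0],-1]]'

```text
time: 7.88
tool_pos: [0.4931, 0.0527, 0.0849]
ee_rot: [3.141, 0.0, 2.937]
wrist_force: [-2.3, -0.1, 1.7]
width: 0.0177
```

>>> move_arm --targets '[[[0,0,1],[0,0,0],-1],[[0,0,2],[0,0,0],-1],[[0,0,3],[0,0,0],-1],[[0,0,3],[0,0,0],-1]]'

```text
time: 8.38
tool_pos: [0.4928, 0.0527, 0.0821]
ee_rot: [3.141, 0.0, 2.937]
wrist_force: [-2.6, 0.6, 2.0]
width: 0.0177
```

>>> move_arm --targets '[[[0,0,0.5],[0,0,0],-1],[[0,0,1],[0,0,0],-1],[[0,0,1],[0,0,0],-1]]'

```text
time: 8.75
tool_pos: [0.4925, 0.0528, 0.0816]
ee_rot: [3.141, -0.0, 2.937]
wrist_force: [-5.4, 0.8, 6.1]
width: 0.0178
```

>>> move_arm --targets '[[[0,0,1],[0,0,0],-1],[[0,0,1.5],[0,0,0],-1],[[0,0,1.5],[0,0,0],-1]]'

```text
time: 9.12
tool_pos: [0.4922, 0.0527, 0.0809]
ee_rot: [-3.142, -0.001, 2.937]
wrist_force: [-8.1, 0.6, 10.1]
width: 0.0176
```

>>> move_arm --targets '[[[0,0,1],[0,0,0],-1],[[0,0,2],[0,0,0],-1],[[0,0,2],[0,0,0],-1]]'

```text
time: 9.5
tool_pos: [0.4922, 0.0528, 0.0807]
ee_rot: [-3.142, -0.0, 2.937]
wrist_force: [-10.4, -0.3, 17.0]
width: 0.0174
```

```bash
python3 - <<'E'
from h import *
plan(.492,.0536,.13,-.204+np.pi)
E
```

```text
now [0.4922 0.0528 0.0807] [-3.1416e+00 -2.0000e-04  2.9374e+00] w 0.0174 F [-10.4  -0.3  17. ] M [ 0.08  1.96 -0.08] t 9.5
shift [  0.4   0.8 -49.3] turn [-0. -0. -0.]
```

Hard stop reached: 21 N for only 0.2 mm more travel. I lift and look.

>>> move_arm --targets '[[[0,0,-5],[0,0,0],-1],[[0,0,-30],[0,0,0],-1],[[0,0,-55],[0,0,0],-1],[[0,-50,-60],[0,0,0],-1],[[0,-100,-60],[0,0,0],-1],[[-10,-160,-60],[0,0,0],-1],[[-15,-220,-60],[0,0,0],-1],[[-20,-270,-60],[0,0,0],-1],[[-24,-310,-60],[0,0,0],-1],[[-24,-320,-60],[0,0,0],-1],[[-24,-320,-60],[0,0,0],-1],[[-24,-320,-60],[0,0,0],-1]]'

```text
time: 11.0
tool_pos: [0.4516, -0.2643, 0.1368]
ee_rot: [3.141, -0.001, 2.939]
wrist_force: [0.8, -0.4, -3.8]
width: 0.0176
```

```bash
python3 - <<'E'
from h import *
b=snap('side','s3.png')
def cr(im,x0,y0,w,h,s):return cv2.resize(im[y0:y0+h,x0:x0+w],None,fx=s,fy=s,interpolation=cv2.INTER_CUBIC)
cv2.imwrite('pics/c5.png',np.hstack([cr(b,240,175,70,100,6)[:600],cr(b,245,190,125,200,3)])[:,:,::-1])
plan(.441,-.2655,.027,-.204+np.pi)
E
```

```text
Traceback (most recent call last):
ValueError: all the input array dimensions except for the concatenation axis must match exactly, but along dimension 0, the array at index 0 has size 600 and the array at index 1 has size 582
```

```bash
python3 - <<'E'
from h import *
b=cv2.imread('pics/s3.png')
def cr(im,x0,y0,w,h,s):return cv2.resize(im[y0:y0+h,x0:x0+w],None,fx=s,fy=s,interpolation=cv2.INTER_CUBIC)
cv2.imwrite('pics/c5.png',np.hstack([cr(b,240,175,70,75,8)[:,:400],cr(b,245,180,100,150,4)]))
plan(.441,-.2655,.027,-.204+np.pi)
E
```

```text
now [ 0.4517 -0.2642  0.1371] [ 3.1409e+00 -3.0000e-04  2.9391e+00] w 0.0177 F [-0.1  0.4 -4.2] M [0.03 0.13 0.03] t 11.05
shift [ 10.2  -3.5 110.1] turn [ 0.  -0.   0.1]
```

View pics/c5.png

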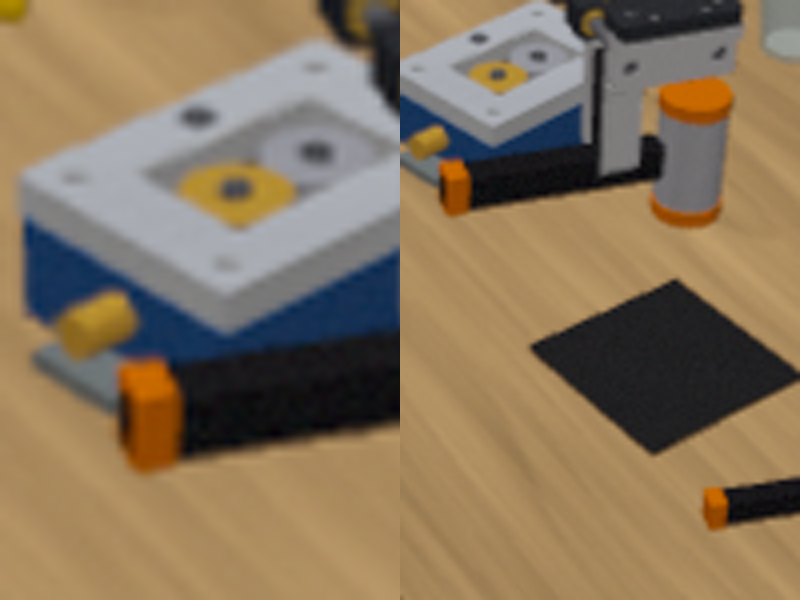

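```bash
python3 - <<'E'
from h import *
b=cv2.imread('pics/s3.png')
S=lambda p:at('side',src((p[0]-400,p[1]),245,180,4),.006)
for p in [(530,348),(676,280),(655,454),(666.2,361.5)]:print(S(p))
c=(S((676,280))+S((655,454)))/2;print('c',c)
# head: bottom centre at z = .1371+.019-.04
print(at('side',src((686-400,212),245,180,4),.117),at('side',src((696-400,100),245,180,4),.197))
# pin red pixels now vs before
for f in('s0','s3'):
  i=cv2.imread(f'pics/{f}.png').astype(int)[175:200,250:280];print(f,((i[...,2]>110)&(i[...,1]<70)).sum())
E
```

```text
[ 0.42719698 -0.22367287  0.006     ]
[ 0.54560992 -0.2110838   0.006     ]
[ 0.43938253 -0.34213991  0.006     ]
[ 0.49265295 -0.27645324  0.006     ]
c [ 0.49249622 -0.27661185  0.006     ]
[ 0.49796136 -0.27959403  0.117     ] [ 0.49570754 -0.28505307  0.197     ]
s0 6
s3 0
```

>>> move_arm --targets '[[[9,-3.5,0],[0,0,0],-1],[[9,-3.5,30],[0,0,0],-1],[[9,-3.5,65],[0,0,0],-1],[[9,-3.5,90],[0,0,0],-1],[[9,-3.5,100],[0,0,0],-1],[[9,-3.5,104],[0,0,0],-1],[[9,-3.5,106],[0,0,0],-1],[[9,-3.5,106],[0,0,0],-1],[[9,-3.5,106],[0,0,0],-1]]'

```text
time: 12.18
tool_pos: [0.4424, -0.2675, 0.0323]
ee_rot: [-3.141, 0.001, 2.937]
wrist_force: [0.2, -0.3, -3.4]
width: 0.0175
```

>>> move_arm --targets '[[[0.5,1.5,1],[0,0,0],-1],[[0.5,1.5,2],[0,0,0],-1],[[0.5,1.5,3],[0,0,0],-1],[[0.5,1.5,3],[0,0,0],-1]]'

```text
time: 12.68
tool_pos: [0.4416, -0.2656, 0.0287]
ee_rot: [3.142, -0.0, 2.937]
wrist_force: [-0.8, -0.1, -2.2]
width: 0.0174
```

>>> move_arm --targets '[[[0,0,0.5],[0,0,0],-1],[[0,0,1],[0,0,0],-1],[[0,0,1],[0,0,0],-0.4],[[0,0,1],[0,0,0],-0.2],[[0,0,1],[0,0,0],0],[[0,0,1],[0,0,0],0.3],[[0,0,1],[0,0,0],0.3],[[0,0,1],[0,0,0],0.3]]'

```text
time: 13.68
tool_pos: [0.4418, -0.2656, 0.0274]
ee_rot: [3.142, 0.0, 2.937]
wrist_force: [0.3, -0.2, -0.8]
width: 0.0611
```

>>> move_arm --targets '[[[0,0,-30],[0,0,0],0.3],[[0,0,-80],[0,0,0],0.6],[[0,0,-130],[0,0,0],1],[[0,0,-170],[0,0,0],1],[[0,0,-172],[0,0,0],1]]'

```text
time: 14.3
tool_pos: [0.4434, -0.2668, 0.2037]
ee_rot: [-3.138, 0.008, 2.937]
wrist_force: [-0.1, 0.3, -0.9]
width: 0.0932
```

```bash
python3 - <<'E'
from h import *
plan(.538,.327,.15,-.580+np.pi)
E
```

```text
now [ 0.4434 -0.2668  0.2037] [-3.1381  0.0075  2.9374] w 0.0932 F [-0.1  0.3 -0.9] M [ 0.01 -0.02 -0.02] t 14.3
shift [ 28.2 600.9  51.4] turn [-0.1  0.5 21.5]
```

>>> move_arm --targets '[[[0,60,0],[0,0,0],1],[[4,120,0],[0,0,5],1],[[8,180,0],[0,0,10],1],[[12,240,0],[0,0,15],1],[[15,300,0],[0,0,21.5],1],[[18,360,10],[0,0,21.5],1],[[21,420,20],[0,0,21.5],1],[[24,480,30],[0,0,21.5],1],[[27,540,40],[0,0,21.5],1],[[28,585,50],[0,0,21.5],1],[[28,601,50],[0,0,21.5],1],[[28,601,50],[0,0,21.5],1],[[28,601,50],[0,0,21.5],1],[[28,601,50],[0,0,21.5],1]]'

```text
time: 16.05
tool_pos: [0.5366, 0.3272, 0.1503]
ee_rot: [3.141, 0.001, 2.56]
wrist_force: [-0.1, -1.1, -0.9]
width: 0.094
```

```bash
python3 - <<'E'
from h import *
a=snap('top','t4.png');b=snap('side','s4.png')
def cr(im,x0,y0,w,h,s):return cv2.resize(im[y0:y0+h,x0:x0+w],None,fx=s,fy=s,interpolation=cv2.INTER_CUBIC)
cv2.imwrite('pics/c6.png',np.hstack([np.vstack([cr(a,195,140,80,60,5),cr(a,305,175,80,60,5)]),np.vstack([cr(b,180,110,100,75,4),cr(b,250,230,100,75,4)])])[:,:,::-1])
plan(.538,.327,.02,-.580+np.pi)
E
```

```text
now [0.5366 0.3275 0.1503] [3.1407e+00 6.0000e-04 2.5605e+00] w 0.0937 F [-1.  -0.5  0.3] M [-0.04  0.    0.  ] t 16.15
shift [ -1.4   0.2 130.3] turn [ 0.1  0.  -0.1]
```

View pics/c6.png

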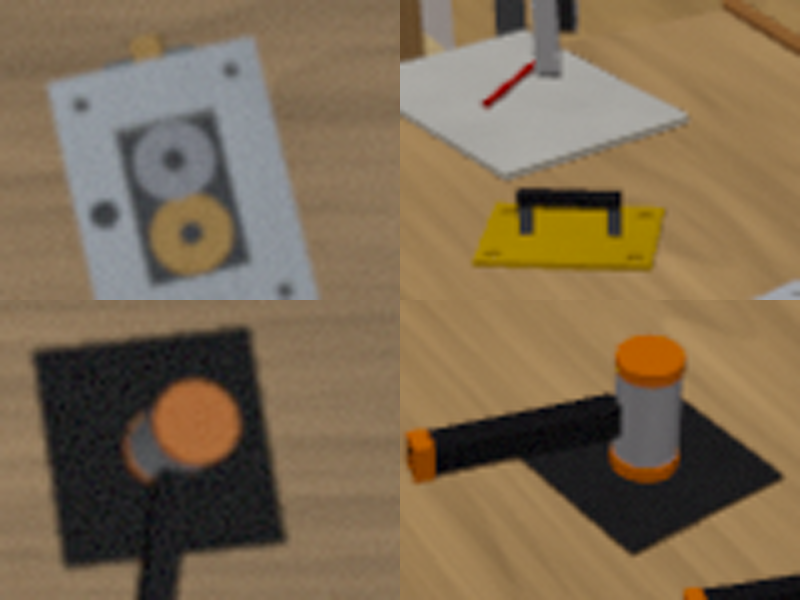

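The top view shows the pin's spot at (104,214) dark, with no red standing. The mallet is upright, with its top at (197,423). The side view shows the cover untouched, with its bar from (518,197) to (620,200).

```bash
python3 - <<'E'
from h import *
T=lambda p,x0,y0,s,z:at('top',src(p,x0,y0,s),z)
m=T((197,123),305,175,5,.086)
p=[T(q,305,175,5,.006) for q in [(33,51),(248,28),(285,241),(65,266)]]
print('mallet',m,'pad',np.mean(p,0))
m=at('side',src((650-400,354-300),250,230,4),.086);print('side mallet',m)
for q in [(206,148),(118,272),(163,211)]:print('bar',T(q,75,145,5,.045))
E
```

```text
mallet [ 0.48750193 -0.2773459   0.086     ] pad [ 0.48978259 -0.27493806  0.006     ]
side mallet [ 0.49193107 -0.27466366  0.086     ]
bar [0.5710389  0.30453065 0.045     ]
bar [0.50601984 0.34633427 0.045     ]
bar [0.53777621 0.3250232  0.045     ]
```

The mallet is centred on the pad to about 3 mm, and the bar position agrees with the cover pose. I grasp.

>>> move_arm --targets '[[[-1,0,45],[0,0,0],1],[[-1,0,90],[0,0,0],1],[[-1,0,118],[0,0,0],1],[[-1,0,129],[0,0,0],1],[[-1,0,129],[0,0,0],1],[[-1,0,129],[0,0,0],1],[[-1,0,129],[0,0,0],0.3],[[-1,0,129],[0,0,0],-0.3],[[-1,0,129],[0,0,0],-1],[[-1,0,129],[0,0,0],-1],[[-1,0,129],[0,0,0],-1],[[-1,0,129],[0,0,0],-1],[[-1,0,129],[0,0,0],-1],[[-1,0,129],[0,0,0],-1]]'

```text
time: 17.9
tool_pos: [0.5372, 0.3283, 0.0205]
ee_rot: [3.141, -0.0, 2.562]
wrist_force: [1.0, 1.7, -1.1]
width: 0.0173
```

>>> move_arm --targets '[[[0,0,0],[0,0,0],-1],[[0,0,0],[0,0,0],-1],[[0,0,0],[0,0,0],-1],[[0,0,0],[0,0,0],-1]]'

```text
time: 18.4
tool_pos: [0.5371, 0.3282, 0.0205]
ee_rot: [3.141, -0.0, 2.562]
wrist_force: [1.3, 2.1, -0.3]
width: 0.0132
```

```bash
python3 - <<'E'
from h import *
plan(.5495,.0035,.15,.2197+np.pi+.0005)
E
```

```text
now [0.5371 0.3282 0.0205] [ 3.1412 -0.      2.5622] w 0.0132 F [ 1.3  2.1 -0.3] M [ 0.26 -0.19  0.04] t 18.4
shift [-188.2 -264.9 -129.6] turn [  0.    0.  -45.8]
```

>>> move_arm --targets '[[[0,0,-5],[0,0,0],-1],[[0,0,-20],[0,0,0],-1],[[0,0,-50],[0,0,0],-1],[[0,0,-90],[0,0,0],-1],[[0,0,-125],[0,0,0],-1],[[0,0,-130],[0,0,0],-1],[[0,0,-130],[0,0,0],-1],[[0,0,-130],[0,0,0],-1]]'

```text
time: 19.4
tool_pos: [0.5358, 0.3274, 0.1478]
ee_rot: [-3.138, -0.002, 2.562]
wrist_force: [0.7, -0.1, -3.9]
width: 0.0131
```

```bash
python3 - <<'E'
from h import *
plan(.5495,.0035,.15,.2197+np.pi+.0005)
E
```

```text
now [0.5358 0.3274 0.1478] [-3.1375e+00 -2.4000e-03  2.5621e+00] w 0.0131 F [ 0.7 -0.1 -3.9] M [-0.01  0.03  0.03] t 19.4
shift [-188.8 -263.5   -1.6] turn [ -0.2  -0.2 -45.8]
```

>>> move_arm --targets '[[[-15,-20,-2],[0,0,-4],-1],[[-35,-50,-2],[0,0,-9],-1],[[-60,-85,-2],[0,0,-15],-1],[[-85,-120,-2],[0,0,-21],-1],[[-110,-155,-2],[0,0,-27],-1],[[-135,-190,-2],[0,0,-33],-1],[[-160,-222,-2],[0,0,-39],-1],[[-180,-250,-2],[0,0,-44],-1],[[-188,-262,-2],[0,0,-45.8],-1],[[-189,-263,-2],[0,0,-45.8],-1],[[-189,-263,-2],[0,0,-45.8],-1],[[-189,-263,-2],[0,0,-45.8],-1],[[-189,-263,-2],[0,0,-45.8],-1]]'

```text
time: 21.02
tool_pos: [0.5511, 0.0053, 0.1524]
ee_rot: [3.141, -0.0, -2.921]
wrist_force: [-0.4, -0.6, -3.5]
width: 0.0134
```

```bash
python3 - <<'E'
from h import *
plan(.5495,.0035,.1005,.2197+np.pi+.0005)
E
```

```text
now [0.5511 0.0053 0.1524] [ 3.1413e+00 -1.0000e-04 -2.9207e+00] w 0.0134 F [-0.4 -0.6 -3.5] M [ 0.07 -0.01  0.02] t 21.025
shift [ 1.9 -1.4 51.9] turn [ 0. -0.  0.]
```

>>> move_arm --targets '[[[1,-1,15],[0,0,0],-1],[[2,-1.5,30],[0,0,0],-1],[[2,-1.5,40],[0,0,0],-1],[[2,-1.5,46],[0,0,0],-1],[[2,-1.5,48],[0,0,0],-1],[[2,-1.5,48],[0,0,0],-1],[[2,-1.5,48],[0,0,0],-1]]'

```text
time: 21.9
tool_pos: [0.55, 0.0026, 0.1051]
ee_rot: [-3.141, 0.001, -2.922]
wrist_force: [0.3, 0.4, -3.3]
width: 0.0133
```

```bash
python3 - <<'E'
from h import *
a=snap('top','t5.png');b=snap('side','s5.png')
def cr(im,x0,y0,w,h,s):return cv2.resize(im[y0:y0+h,x0:x0+w],None,fx=s,fy=s,interpolation=cv2.INTER_CUBIC)
cv2.imwrite('pics/c7.png',np.hstack([cr(a,200,135,60,90,6),cr(b,230,165,70,90,6)])[:,:,::-1])
plan(.5495,.0035,.1005,.2197+np.pi+.0005)
E
```

```text
now [0.5499 0.0026 0.105 ] [-3.1414e+00  1.0000e-03 -2.9217e+00] w 0.0133 F [-0.1  0.3 -3.3] M [0.04 0.02 0.01] t 22.0
shift [0.2 1.  4.5] turn [-0.   0.1 -0. ]
```

View pics/c7.png

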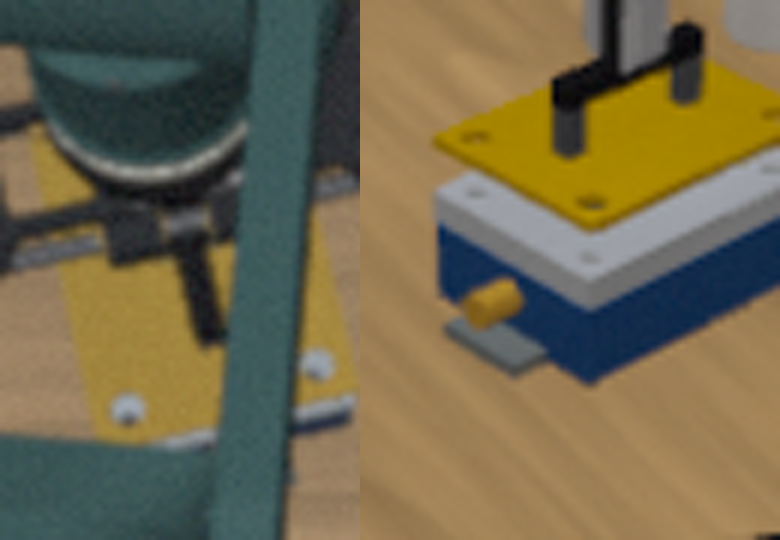

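The top crop shows two cover holes at (127,410) and (317,366), with the threads seen through them. The side crop shows holes at (476,136), (593,203) and (772,114), threads at (476,192), (590,257) and (770,168), and the plate level.

```bash
python3 - <<'E'
from h import *
z=.0905
S=lambda p,z:at('side',src((p[0]-360,p[1]),230,165,6),z)[:2]
for h,t in [((476,136),(476,192)),((593,203),(590,257)),((772,114),(770,168))]:
  print('side',S(h,z),S(t,.06),((S(h,z)-S(t,.06))*1000).round(1))
th=[at('top',src(p,195,140,5),.06)[:2] for p in [(132,327),(285,290)]]
for h,t in zip([(127,410),(317,366)],th):
  H=at('top',src(h,200,135,6),z)[:2];print('top',H,t,((H-t)*1000).round(1))
E
python3 - <<'E'
import cv2
a=cv2.imread('pics/t5.png');b=cv2.imread('pics/s5.png')
import numpy as np
f=lambda i,x,y,w,h,s:cv2.resize(i[y:y+h,x:x+w],None,fx=s,fy=s,interpolation=cv2.INTER_CUBIC)
cv2.imwrite('pics/c8.png',np.vstack([np.hstack([f(a,211,193,20,20,19),f(a,243,186,20,20,19)]),f(b,240,182,40,11,19)]))
E
```

```text
side [0.48700379 0.03106583] [0.48644075 0.03111522] [ 0.6 -0. ]
side [ 0.50345583 -0.05014648] [ 0.50377595 -0.04707817] [-0.3 -3.1]
side [ 0.61976552 -0.02080121] [ 0.62053424 -0.01980288] [-0.8 -1. ]
top [0.48261111 0.02761515] [0.48247366 0.02927442] [ 0.1 -1.7]
top [ 0.4996257  -0.05051569] [ 0.50020769 -0.04855473] [-0.6 -2. ]
```

View pics/c8.png

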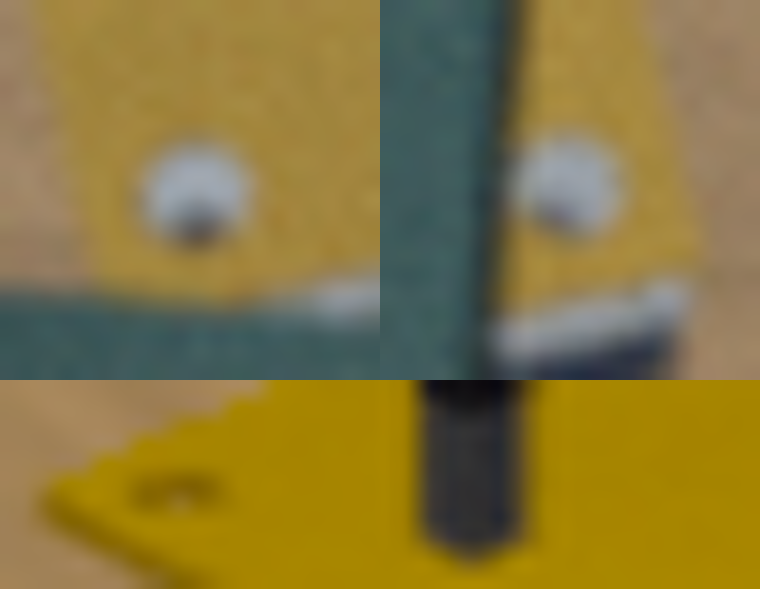

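The holes sit about 1.6 mm short in world y and within 0.5 mm in x, so I correct that and go down to a 2 cm gap.

>>> move_arm --targets '[[[-0.5,1.5,1],[0,0,0],-1],[[-0.5,1.5,3],[0,0,0],-1],[[-0.5,1.5,4.5],[0,0,0],-1],[[-0.5,1.5,4.5],[0,0,0],-1],[[-0.5,1.5,4.5],[0,0,0],-1],[[-0.5,1.5,4.5],[0,0,0],-1],[[-0.5,1.5,4.5],[0,0,0],-1],[[-0.5,1.5,4.5],[0,0,0],-1]]'

```text
time: 23.0
tool_pos: [0.5497, 0.0042, 0.1]
ee_rot: [3.142, 0.0, -2.922]
wrist_force: [-1.2, -0.2, -3.8]
width: 0.0135
```

```bash
python3 - <<'E'
from h import *
a=snap('top','t6.png');b=snap('side','s6.png')
f=lambda i,x,y,w,h,s:cv2.resize(i[y:y+h,x:x+w],None,fx=s,fy=s,interpolation=cv2.INTER_CUBIC)
cv2.imwrite('pics/c9.png',np.hstack([np.vstack([f(a,211,193,20,20,15),f(a,243,186,20,20,15)]),f(b,235,175,80,100,6)])[:,:,::-1])
plan(.5500,.0041,.1005,.2197+np.pi+.0005)
E
```

```text
now [0.5497 0.0042 0.1   ] [ 3.1415e+00  1.0000e-04 -2.9217e+00] w 0.0134 F [-0.1  1.  -4.3] M [0.1  0.02 0.05] t 23.1
shift [-0.2 -0.2 -0.5] turn [ 0.  0. -0.]
```

View pics/c9.png

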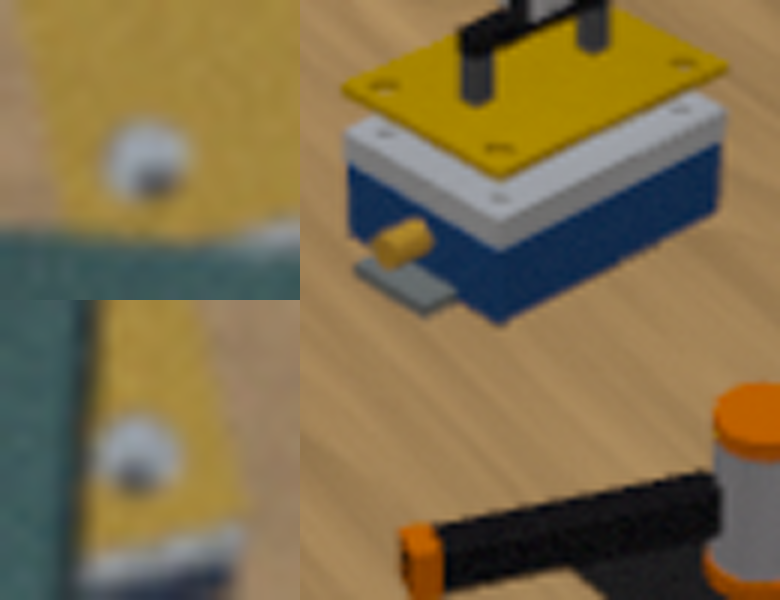

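```bash
python3 - <<'E'
from h import *
z=.0858
S=lambda p,z:at('side',src((p[0]-300,p[1]),235,175,6),z)[:2]
for h,t in [((384,86),(385,134)),((500,149),(500,198)),((684,63),(682,110))]:
  print('side',((S(h,z)-S(t,.06))*1000).round(1))
th=[at('top',src(p,195,140,5),.06)[:2] for p in [(132,327),(285,290)]]
for h,o,t in zip([(147,160),(138,155)],[(211,193),(243,186)],th):
  H=at('top',src(h,*o,15),z)[:2];print('top',((H-t)*1000).round(1))
H=[px('top',[*t,z])for t in th];print([((p-o+.5)*15-.5).round() for p,o in zip(H,[np.array((211,193)),np.array((243,186))])])
E
```

```text
side [0.4 0.8]
side [0.3 0.6]
side [0.2 0.2]
top [ 0.3 -0.3]
top [-0.4 -0.3]
[array([145., 162.]), array([136., 153.])]
```

Both cameras put the holes within about 1 mm of the threads. The plate is level, the gap is about 2 cm, and it is still held, so I hand in.

```bash
python3 -c "
from h import *
print(order.close_job()); o=status.get_obs(); print(o['time'],o['tool_pos'],o['width'],o['wrist_force'])"
```

```text
the job is handed in; nothing more can be done
None
the job is handed in; nothing more can be done
```

The job is handed in at about 23 s of the 72 s allowed, with the gripper still holding the cover over the housing.

- **Pin:** I pressed it down with the mallet to a hard stop, where 21 N gave only 0.2 mm more travel. Neither camera shows any red standing above the rim. Seen from above, the spot is a dark disc, so I judged "flush" from the stop and the missing red, not from seeing the pin's top.
- **Mallet:** It stands upright on its face on the pad, released. I measured it about 1 to 3 mm off the pad's centre. The top and side cameras disagreed by a few millimetres there.
- **Cover:** It is held level by its handle, with its underside about 2 cm above the housing. On the three corners seen from the side and the two seen from above, the holes are within about 1 mm of the threads. The fourth corner was hidden in every view. The wrist force showed only the plate's weight while it hung over the housing.
- **Bystanders:** I planned the paths to stay clear of the bottle, jar and beaker. I did not check their positions again at the end.

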